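Dose the parts washer and hold its lid half open

TASK

Give the parts washer a shot of cleaner: press the red cap of the blue canister right down and let it spring back up (leave the yellow cap of the grey canister alone). Then lift the lid of the blue parts washer with the gripper and hold it half open, at 45 degrees, in line with the red mark on its quadrant, so that I can reach the parts inside. Finish while still holding the lid there with the gripper, propped by nothing else, and leave the loose things on the bench where they are.

Things in the scene. Friction and masses are not known exactly. Their poses are not given: they have to be found in the camera images.
- washer: parts washer: fixed open blue tank 240 (x) by 280 (y) by 110 mm high, an aluminium lid on top. Origin: centre of its underside; its -x side is the front, towards the robot; yaw varies. A white upright quadrant disc (radius 60, 4 mm thick) stands just outside its +y side, centred on the hinge line, with a red mark at 45 degrees
- lid (a joint): angle of the washer's lid in rad: 0 shut, growing as the front edge rises, stop at 1.3. It falls shut from every angle when let go. The lid is a flat plate 240 by 280 by 8 mm, about 0.4 to 0.85 kg, hinged on a level line along the tank's far (+x) top edge; 45 degrees is 0.785
- lid_handle (a point): middle of the lid handle: round black bar, 10 mm diameter, 120 mm long along the washer's y, on a 10 mm post at each end; its axis is 35 mm above the lid's upper face, 30 mm behind the front edge. In the lid's frame: 210 mm in front of the hinge line, 43 mm above it (about 153 mm over the bench when shut). Its axes turn with the lid
- lid_hinge (a point): middle of the lid's hinge line, 110 mm above the bench; the line runs along the washer's y
- cleaner_cap (a joint): travel of the red cap in m: 0 up, 0.008 fully down. It springs back when let go; the spring takes about 2.4 N to start and 8 N fully down
- cleaner_cap_top (a point): centre of the top of the red cap (flat, 32 mm diameter), 182 mm above the bench when up, moving down with it; the blue canister, 68 mm in diameter on an 88 mm flange, is bolted to the bench and stands left or right of the washer
- inhibitor_cap (a joint): travel of the yellow cap in m, like the red one: 0 up, 0.008 fully down; not to be pressed
- inhibitor_cap_top (a point): centre of the top of the yellow cap of the grey canister, same shape and size as the blue one, bolted down on the other side of the washer
- vblock: loose dark-red V-block 60 by 70 by 45 mm; bystander, origin under its centre
- wrench: loose steel wrench lying on the bench; bystander
- marker_can: loose orange spray can, 66 mm diameter, 190 mm tall, standing; bystander, origin under its centre
- bracket: loose steel angle bracket 60 by 50 by 60 mm high; bystander
- collar: loose brass shaft collar, 48 mm diameter, 22 mm high; bystander
Mind the look-alikes: they are no part of the job. What is shaped like the part that bears cleaner_cap but green is not meant.

How it is judged (in metres and radians):
On the way, in this order (a step that is already met when the one before it is completed fails the run):
1. the red cap is pressed down (at least 6 of its 8 mm) with the lid shut (value of joint cleaner_cap above 0.006 m and value of joint lid below 0.08 rad), for 0.05 s.
2. the red cap has sprung back up (within 1.5 mm), the lid still shut (value of joint cleaner_cap below 0.0015 m and value of joint lid below 0.08 rad), for 0.1 s.
3. the gripper holds the lid at 45 degrees, within 5 (value of joint lid between 0.698 and 0.873 rad and contact force between the fingers and lid above 0.8 N), for 0.3 s.
At the end, for the whole second after the job is handed in: The lid stands still at 45 degrees, within 5 (0.698 to 0.873 rad), pressed or held by the gripper's fingers with more than 0.8 N; both caps are up (within 1.5 mm) and no bystander lies more than 30 mm from where it was (all of step 3 and velocity of joint lid between -0.05 and 0.05 rad/s and value of joint each of cleaner_cap, inhibitor_cap below 0.0015 m and distance of each of vblock, wrench, marker_can, bracket, collar from where it was at the start of the episode below 0.03 m); the arm keeps its last pose, push and grip.
It fails at once if the yellow cap is pressed by more than 3 mm (value of joint inhibitor_cap above 0.003 m).
It fails at once if a bystander is moved by more than 30 mm (distance of any of vblock, wrench, marker_can, bracket, collar from where it was at the start of the episode above 0.03 m).
It also fails if it takes over 48 s, if anything falls off the work surface, if the arm or the gripper's body presses on something with over 40 N, if the wrist force passes 120 N, or if a joint passes its speed limit or range.

ROBOT

A 7-joint arm with a two-finger parallel gripper is mounted at the origin on the work surface. World frame = base frame: x ahead of the robot, y to its left, z up, the work surface at z = 0. Lengths are in mm, angles in rad, forces in N, time in s.
With the tool pointing down it reaches from about 425 to 1025 mm from the base axis. Payload 9.4 kg.
Tool frame: the origin (TCP) lies at the very end of the fingers, on their centre line; the grasp point (between the pads) lies 19 mm behind it; z points along the fingers, y is the line along which they close (so a half turn about z gives the same grasp; the last joint's range is limited). The gripper opens to 85 mm and grips with 20 to 120 N. Pads are 22 mm wide; open, the fingers measure 114 mm over their backs; the gripper's body (76 mm by 85 mm) begins 54 mm behind the grasp point. The pads swing forward as they close: fully open they stand 13 mm farther back than shut.
Start: joints at [-1.189, 0.599, -0.003, 1.599, 0.002, 0.943, -0.08], TCP at [321.086, 650.021, 231.275] pointing down, gripper open.
Joint ranges: [-2.57, 2.57], [-0.35, 1.97], [-1.29, 1.29], [0.11, 2.56], [-1.05, 4.19], [0.11, 1.86], [-2.63, 2.63]. Speed limits (rad/s): [2.22, 2.22, 3.01, 3.01, 3.14, 3.14, 3.14].

INTERFACE

Orientations are given as [roll, pitch, yaw] about the fixed x, y, z axes, in that order (R = Rz(yaw) Ry(pitch) Rx(roll)).
In Python, from plant import r gives the robot as it stands.
- The arm moves only by the tool drive_tool, never from a script. Its argument "motion" is a list that holds one entry, the list of rows, each a list of 4 numbers: the shift along the world's x, y, z in mm, then the turn about the world's z in rad. A call has 1 to 20 rows; each row shifts and turns the commanded pose from where the row before left it; what a row does not reach is not made up. A row lasts 1/10 s, in which the tool goes at most 50 mm and 8.59 degrees, less where a joint would pass 70% of its speed; a pose out of reach is approached as far as the arm can. A call is refused whole if a number of a shift passes 50 or a number of a turn 0.15, either way. A call with a gripper value outside its range is refused whole. "gripper" is the opening, from -1 (shut) to 1 (fully open), set as the call begins (left out, the last holds). The fingers move at their own pace and stop on an object; "newtons" is the grip in N (left out, the last holds). Time passes only in rows, so rows that do not move let the fingers close. It gives the time, the measured TCP pose, the force, the opening and the grip force at its end, in the units of the state.
- r.observe(): the state, without advancing time (a new reading comes with each control period).
- r.grab_frame(name): name is "side" or "top"; returns the picture (400x640x3 uint8, red, green, blue); there is no depth.
- r.calibration(name): a dict with "camera_matrix" (3x3 intrinsics, pixels), "dist_coeffs" ([k1, k2, p1, p2, k3] as OpenCV has them; the pictures are not rectified), "T" (4x4, takes a point from camera to world coordinates). Camera axes: x right, y down, z forward; pixel columns grow to the right and rows downward; lengths in mm; the calibration is good to about 2 mm. A picture is of the moment at which its call begins. calibration takes no time and is no camera call.
- r.close_job(): hands the job in; it is judged then, once.
Trained networks look in the newest picture that a camera, given by its name, has taken for a name from the list of things; names that differ only in an ending like _2 or _b are one class to them, and where a whole thing is asked for, a point or a joint stands for the part that bears it (a point fixed in the world has none). Each returns a list of dicts, best first, with "p" (0 to 1); they miss things now and then, are a little off and sometimes report something else, mostly with a low value. They report only what shows in the picture. A call takes as long as a camera call. They do not tell look-alikes from the thing itself.
- r.regions_of(query, camera): "region" (400x640 bool, what is visible of it) and "rect" ([centre column, centre row, width, height] in pixels, round what is visible of it).
The state is a dict: "time_s": time; "joint_positions": joint angles; "qd": joint speeds; "tau": joint torques, N m; "ee_pos": TCP position; "tool_rot": TCP orientation; "ft_force": force on the tool from outside, world axes, zero at the start; "wrist_torque": the same for the moment, N m; "width": finger opening in mm; "grasp_force": force on a finger pad.
Only numpy, scipy, OpenCV 4.12 (cv2) and the standard library are available. Lean on these libraries where they do the work, as an engineer would, in place of code of your own. Each camera call takes 0.05 s, during which the arm holds its last target. There are 200 camera calls.

## Working session

There is one attempt and no reset: what is moved stays moved. The work goes in short steps, Python scripts to look and compute and a tool call to move; the robot and the scene stay as the last step left them, time stands still between calls to the robot, and variables do not carry over. Pictures are saved under pics/ and viewed, at most 10 in all, crops included, and the job is handed in when it is done.

Besides the shell and the picture viewer there is one more tool, called after "Call:" as name([rows], argument=value, ...), one row to a line, values as JSON. drive_tool: Moves the arm, as the interface text tells. Its arguments: {"type":"object","properties":{"motion":{"type":"array","items":{"type":"array","items":{"type":"array","items":{"type":"number"}}}},"gripper":{"type":"number"},"newtons":{"type":"number"}},"required":["motion"]}

```bash
mkdir -p pics; cat > h.py <<'E'
import numpy as np, cv2
from plant import r
def ray(cam,px):
    c=r.calibration(cam);K=np.array(c["camera_matrix"],float);D=np.array(c["dist_coeffs"],float);T=np.array(c["T"],float)
    u=cv2.undistortPoints(np.array(px,float).reshape(-1,1,2),K,D).reshape(-1,2)
    d=np.c_[u,np.ones(len(u))]@T[:3,:3].T
    return T[:3,3],d
def onz(cam,px,z):
    o,d=ray(cam,px);return o+d*((z-o[2])/d[:,2])[:,None]
def proj(cam,P):
    c=r.calibration(cam);T=np.linalg.inv(np.array(c["T"],float))
    return cv2.projectPoints(np.array(P,float).reshape(-1,1,3),cv2.Rodrigues(T[:3,:3])[0],T[:3,3],np.array(c["camera_matrix"],float),np.array(c["dist_coeffs"],float))[0].reshape(-1,2)
def save(cam,name):
    im=r.grab_frame(cam);cv2.imwrite("pics/"+name,im[:,:,::-1]);return im
E
python3 - <<'E'
from h import *
s=r.observe();print(s)
for c in("top","side"):
    save(c,c+"0.png");print(c,r.calibration(c)["T"])
    for q in("washer","lid","lid_handle","cleaner_cap","cleaner_cap_top","inhibitor_cap","marker_can"):
        try:
            for x in r.regions_of(q,c)[:3]:print(q,round(x["p"],2),np.round(x["rect"]))
        except Exception as e:print(q,e)
E
```

```text
{'time_s': 0.0, 'joint_positions': array([-1.18872761,  0.60013278, -0.00256092,  1.60012158,  0.00179016,
        0.9428861 , -0.07983466]), 'qd': array([ 0.00024277,  0.00029092, -0.00077133, -0.00021998, -0.00026637,
        0.00083827, -0.0012326 ]), 'tau': array([-1.30376029e-03, -7.76453948e+01,  1.56433795e+00, -2.58032781e+01,
        1.22953622e-02,  8.84456502e-03,  7.75495721e-06]), 'ee_pos': array([320.85893928, 649.6169733 , 230.41412125]), 'tool_rot': array([-3.14005213e+00,  1.24035671e-04,  2.68285668e+00]), 'ft_force': array([-0.36167032, -0.52119858,  0.79144159]), 'wrist_torque': array([ 0.02080433, -0.03589809, -0.02633901]), 'grasp_force': 0.0, 'width': 85.38850152780113}
top [[ 1.21169133e-03 -9.92020907e-01  1.26067651e-01  4.34101441e+02]
 [-9.99808296e-01 -3.66545533e-03 -1.92337151e-02  3.13907549e+01]
 [ 1.95423428e-02 -1.26020178e-01 -9.91835174e-01  1.15602027e+03]
 [ 0.00000000e+00  0.00000000e+00  0.00000000e+00  1.00000000e+00]]
washer 0.9 [305. 168. 113. 115.]
lid 0.9 [303. 176. 110.  86.]
lid_handle 0.57 [303. 176. 109.  88.]
cleaner_cap 0.63 [403. 219.  17.  11.]
cleaner_cap 0.61 [455. 213.  15.  13.]
cleaner_cap 0.37 [189. 187.  58.  16.]
cleaner_cap_top 0.62 [454. 214.  13.  11.]
cleaner_cap_top 0.59 [403. 218.  13.  14.]
cleaner_cap_top 0.59 [441. 170.  29.  28.]
inhibitor_cap 0.44 [173. 237.  14.  15.]
marker_can 0.82 [211. 151.  43.  36.]
side [[-8.73110911e-01 -2.35363718e-01  4.26944092e-01 -1.44965334e+01]
 [-4.87377901e-01  4.42656039e-01 -7.52674174e-01  1.01993279e+03]
 [-1.18371886e-02 -8.65251149e-01 -5.01198892e-01  7.92188392e+02]
 [ 0.00000000e+00  0.00000000e+00  0.00000000e+00  1.00000000e+00]]
lid 0.84 [310. 215.  87.  68.]
lid 0.41 [348. 179.  23.  22.]
lid_handle 0.89 [313. 216.  94.  70.]
cleaner_cap 0.65 [376. 168.   9.  12.]
cleaner_cap_top 0.64 [376. 165.   8.  10.]
inhibitor_cap 0.75 [281. 276.  11.  17.]
marker_can 0.8 [203. 257.  16.  65.]
```

View pics/top0.png

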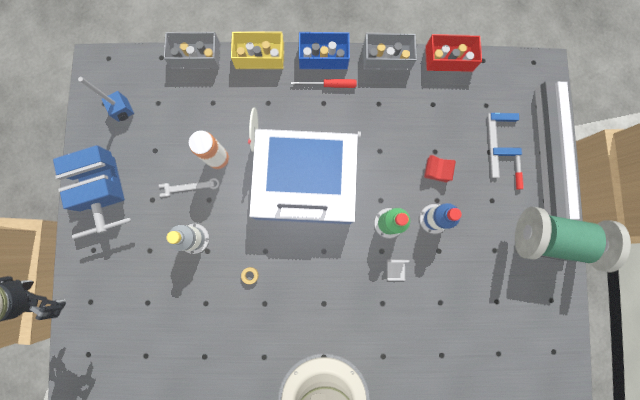

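View pics/side0.png

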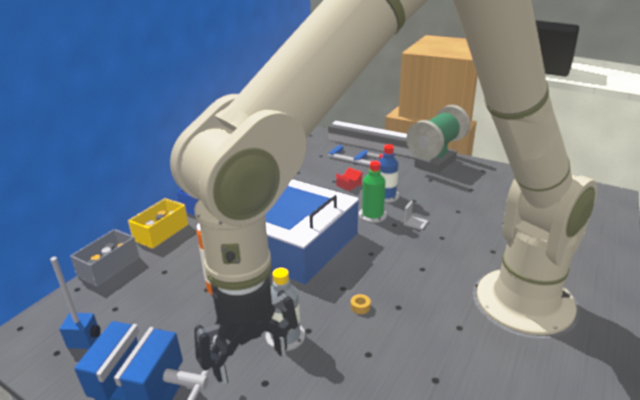

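The top view shows the blue canister's red cap at about (454,214) and the green look-alike's cap at (402,219). The lid is at about (251–358, 130–220), with its handle at about (302,209). The grey canister's yellow cap is at (175,237).

```bash
python3 - <<'E'
from h import *
im=cv2.imread("pics/top0.png")
cv2.imwrite("pics/crop.png",cv2.resize(im[110:245,235:475],None,fx=3.3,fy=3.3,interpolation=cv2.INTER_CUBIC))
hsv=cv2.cvtColor(im,cv2.COLOR_BGR2HSV)
red=(((hsv[...,0]<8)|(hsv[...,0]>172))&(hsv[...,1]>150)&(hsv[...,2]>120)).astype(np.uint8)
n,l,st,c=cv2.connectedComponentsWithStats(red)
for i in range(1,n):
    if st[i,4]>15: print("red",c[i].round(1),st[i],onz("top",[c[i]],182).round(0))
s=cv2.imread("pics/side0.png");hs=cv2.cvtColor(s,cv2.COLOR_BGR2HSV)
red=(((hs[...,0]<8)|(hs[...,0]>172))&(hs[...,1]>150)&(hs[...,2]>120)).astype(np.uint8)
n,l,st,c=cv2.connectedComponentsWithStats(red)
for i in range(1,n):
    if st[i,4]>15: print("side",c[i].round(1),st[i],onz("side",[c[i]],176).round(0))
print("lid",onz("top",[(254,130),(358,131),(356,221),(251,220)],118).round(0))
print("handle",onz("top",[(279,207.5),(326,208.5)],153).round(0))
print("yellow",onz("top",[(174,237)],182).round(0),"can",onz("top",[(201,142)],190).round(0))
# lid by colour
w=((hsv[...,1]<40)&(hsv[...,2]>200)).astype(np.uint8)
n,l,st,c=cv2.connectedComponentsWithStats(w)
for i in range(1,n):
    if st[i,4]>500:print(st[i],cv2.minAreaRect(np.argwhere(l==i)[:,::-1].astype(np.float32)))
E
```

```text
red [452.8  52.7] [ 426   35   56   36 1411] [[ 947. -343.  182.]]
red [339.6  82.9] [324  79  32   9 240] [[856. -37. 182.]]
red [440.  168.2] [426 156  29  25 526] [[ 630. -293.  182.]]
red [518.8 180.6] [516 173   7  16  99] [[ 600. -500.  182.]]
red [453.9 214.2] [448 209  13  11 116] [[ 513. -324.  182.]]
side [388.3 148.3] [384 144   9  10  69] [[ 515. -325.  176.]]
side [374.5 165.4] [370 161  10  10  82] [[ 502. -187.  176.]]
side [349.1 176.9] [337 168  25  21 265] [[534. -84. 176.]]
lid [[746. 193. 118.]
 [745. -91. 118.]
 [499. -83. 118.]
 [501. 195. 118.]]
handle [[531. 118. 153.]
 [529.  -2. 153.]]
yellow [[454. 375. 182.]] can [[693. 315. 190.]]
[ 558   81   22  138 1371] ((568.5177001953125, 149.4984130859375), (138.32473754882812, 10.369464874267578), 84.89783477783203)
[575 113  65  27 732] ((607.2737426757812, 125.05410766601562), (13.510388374328613, 67.31937408447266), 76.55138397216797)
[ 249  129  112   93 4997] ((303.7907409667969, 174.87498474121094), (109.66805267333984, 89.4885025024414), 1.9305875301361084)
[ 282  358   84   42 1842] ((323.4999694824219, 378.4999694824219), (82.99998474121094, 40.99999237060547), -0.0)
```

View pics/crop.png

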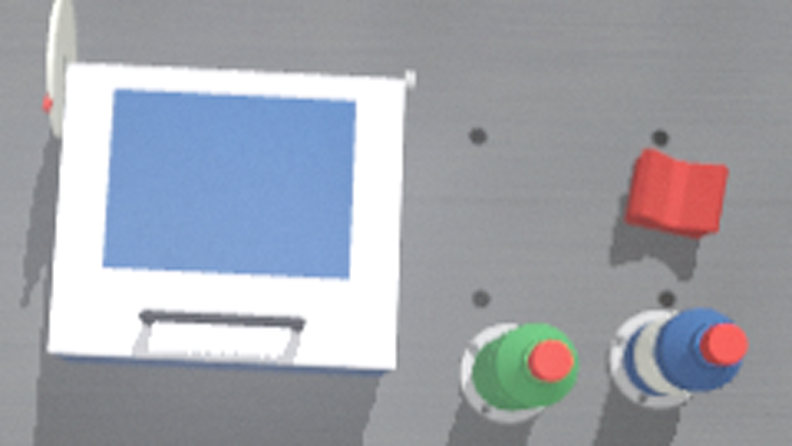

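The crop confirms the blue canister's red cap is the rightmost one. The handle bar runs from about (278,205.5) to (326.5,208) in full-image pixels. I'll refine the numbers and start the move.

```bash
python3 - <<'E'
from h import *
f=lambda L:[(235+(a+.5)/3.3-.5,110+(b+.5)/3.3-.5) for a,b in L]
P=onz("top",f([(67,63),(405,78),(395,368),(50,353)]),118);print(P.round(0),P.mean(0).round(0))
H=onz("top",f([(143,315),(302,324)]),153);print(H.round(0),H.mean(0).round(0))
for a,b in((0,1),(3,2)):d=P[a]-P[b];print(np.arctan2(-d[0],d[1]),np.hypot(*d[:2]))
for a,b in((0,3),(1,2)):d=P[a]-P[b];print(np.arctan2(d[1],d[0]),np.hypot(*d[:2]))
d=H[0]-H[1];print(np.arctan2(-d[0],d[1]),np.hypot(*d[:2]))
E
```

```text
[[750. 190. 118.]
 [739. -89. 118.]
 [499. -79. 118.]
 [510. 198. 118.]] [624.  55. 118.]
[[537. 121. 153.]
 [531.  -3. 153.]] [534.  59. 153.]
-0.03958225253942305 279.7621800496658
-0.04061726827529876 277.0148792160882
-0.03334501684293063 239.98183546988102
-0.044787464154386315 240.26713709205845
-0.05349870539316698 123.81346101742024
```

Call:
drive_tool([
  [[0,0,30,0],[9,-45,0,-0.055],[9,-45,0,-0.055],[9,-45,0,-0.055],[9,-45,0,-0.055],[9,-45,0,-0.055],[9,-45,0,-0.055],[9,-45,0,-0.055],[9,-45,0,-0.055],[9,-45,0,-0.055],[9,-45,0,-0.055],[9,-45,0,-0.055],[9,-45,0,-0.055],[9,-45,0,-0.055],[9,-45,0,-0.055],[9,-45,0,-0.055],[9,-45,0,-0.055],[9,-45,0,-0.055],[9,-45,0,-0.055],[9,-45,0,-0.055]],
], gripper=-1, newtons=40)

```text
time_s: 2.8
ee_pos: [492.3, -206.9, 261.6]
tool_rot: [3.141, 0.0, 1.636]
ft_force: [-0.0, -0.6, 0.4]
width: 0.0
grasp_force: 0.0
```

Call:
drive_tool([
  [[8,-40,0,-0.035],[8,-40,0,-0.035],[6,-37,0,-0.035],[0,0,-20,0],[0,0,-20,0],[0,0,-20,0],[0,0,0,0],[0,0,0,0]],
])

```text
time_s: 3.6
ee_pos: [514.1, -322.1, 201.6]
tool_rot: [-3.141, -0.0, 1.533]
ft_force: [0.4, -0.4, 0.4]
width: -0.1
grasp_force: 0.0
```

```bash
python3 - <<'E'
from h import *
s=r.observe();print(s["ee_pos"],s["ft_force"])
a=save("side","sp.png")[100:230,310:460];b=save("top","tp.png")[150:280,390:540]
cv2.imwrite("pics/c2.png",cv2.resize(np.hstack([a,b])[:,:,::-1],None,fx=2.6,fy=2.6,interpolation=cv2.INTER_CUBIC))
E
```

```text
[ 514.12530368 -322.09142522  201.56638249] [ 0.35391976 -0.37693626  0.38903358]
```

View pics/c2.png

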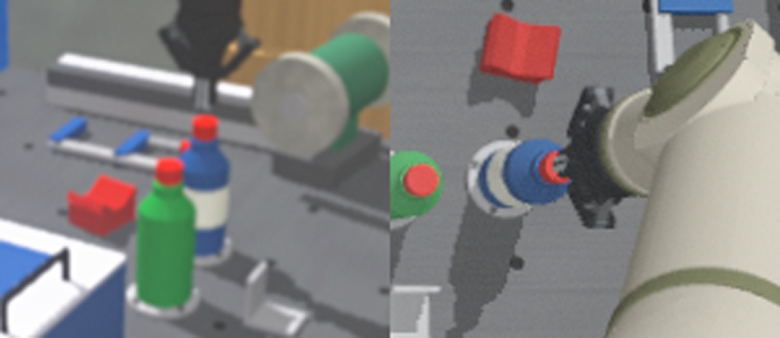

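The closed fingertips stand just above the red cap of the blue canister, at about (205,105) in the left crop, and clear of the green one. Next I press the cap.

Call:
drive_tool([
  [[0,0,-10,0],[0,0,-8,0],[0,0,-4,0],[0,0,-3,0],[0,0,0,0]],
])

```text
time_s: 4.2
ee_pos: [514.2, -321.8, 176.2]
tool_rot: [3.142, -0.0, 1.533]
ft_force: [-0.1, 2.0, 5.2]
width: 0.1
grasp_force: 3.2
```

Call:
drive_tool([
  [[0,0,-2,0],[0,0,-2,0],[0,0,0,0]],
])

```text
time_s: 4.5
ee_pos: [514.3, -321.8, 174.0]
tool_rot: [3.14, -0.001, 1.533]
ft_force: [-3.7, 4.6, 20.3]
width: -0.2
grasp_force: 10.2
```

Call:
drive_tool([
  [[0,0,0,0],[0,0,6,0],[0,0,15,0],[0,0,30,0],[0,0,30,0],[0,0,10,0],[0,0,0,0]],
])

```text
time_s: 5.2
ee_pos: [514.6, -322.3, 264.4]
tool_rot: [3.139, 0.001, 1.533]
ft_force: [0.1, -0.3, -0.1]
width: 0.1
grasp_force: 0.0
```

```bash
python3 - <<'E'
from h import *
s=r.observe();print(s["ee_pos"],s["ft_force"])
im=save("side","s2.png");hs=cv2.cvtColor(im,cv2.COLOR_RGB2HSV)
red=(((hs[...,0]<8)|(hs[...,0]>172))&(hs[...,1]>150)&(hs[...,2]>120)).astype(np.uint8)
n,l,st,c=cv2.connectedComponentsWithStats(red)
for i in range(1,n):
    if st[i,4]>15: print(c[i].round(1),st[i])
E
```

```text
[ 514.55497797 -322.29879322  264.42104927] [ 0.07029025 -0.29414795 -0.1474185 ]
[273.4 150.4] [253 136  38  32 717]
[388.3 148.3] [384 144   9  10  69]
[374.5 165.5] [370 161  10  10  81]
[349.8 175.8] [337 168  25  16 226]
[237.5 197.6] [227 191  20  14 125]
```

The red cap has sprung back to its starting pixels (388.3,148.3). Next I move over the handle.

Call:
drive_tool([
  [[2,42,0,0],[2,42,0,0],[2,42,0,0],[2,42,0,0],[2,42,0,0],[2,42,0,0],[2,42,0,0],[2,42,0,0],[3,45,0,0],[0,0,-40,0],[0,0,-30,0],[0,0,0,0],[0,0,0,0]],
], gripper=0.1)

```text
time_s: 6.55
ee_pos: [532.5, 58.5, 192.5]
tool_rot: [-3.139, 0.001, 1.532]
ft_force: [0.0, 0.9, -0.1]
width: 47.1
grasp_force: 0.0
```

```bash
python3 - <<'E'
from h import *
s=r.observe();print(s["ee_pos"],s["ft_force"],s["width"])
im=save("side","s3.png")
cv2.imwrite("pics/c3.png",cv2.resize(im[120:300,220:420,::-1],None,fx=3,fy=3,interpolation=cv2.INTER_CUBIC))
E
```

```text
[532.45117359  58.4814002  192.54357716] [ 0.0250075   0.85897384 -0.10343496] 47.13214788847617
```

View pics/c3.png

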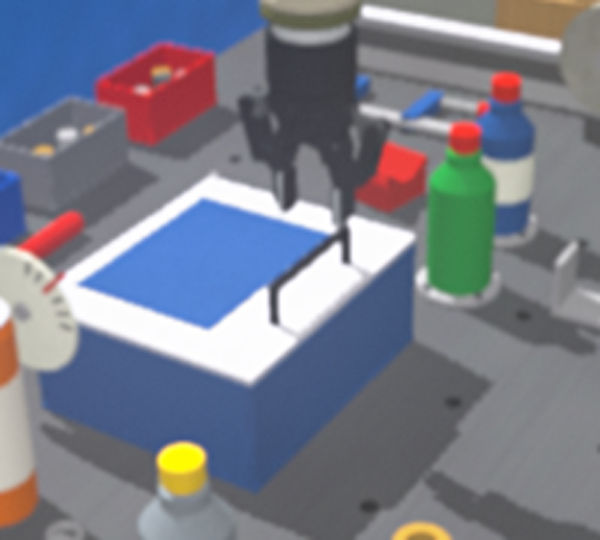

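The open fingers straddle the handle bar, with tips at about (285,205) and (340,220) and the bar middle at about (310,260), straight below. I descend and grip.

Call:
drive_tool([
  [[1,0,-25,0],[0,0,-20,0],[0,0,-10,0],[0,0,0,0]],
])

```text
time_s: 7.0
ee_pos: [534.1, 58.7, 138.3]
tool_rot: [-3.141, 0.0, 1.532]
ft_force: [0.0, 0.0, -0.1]
width: 47.0
grasp_force: 0.0
```

Call:
drive_tool([
  [[0,0,0,0],[0,0,0,0],[0,0,0,0],[0,0,0,0],[0,0,0,0],[0,0,0,0]],
], gripper=-1, newtons=40)

```text
time_s: 7.6
ee_pos: [535.9, 59.0, 139.4]
tool_rot: [3.138, -0.0, 1.532]
ft_force: [4.1, -0.7, 7.7]
width: 8.6
grasp_force: 39.5
```

Call:
drive_tool([
  [[2,-0.1,8.2,0],[2,-0.1,8.2,0],[2.6,-0.1,8,0],[2.7,-0.1,7.9,0],[3.2,-0.1,7.8,0],[3.3,-0.1,7.7,0],[3.8,-0.2,7.5,0],[3.9,-0.2,7.5,0],[4.4,-0.2,7.2,0],[4.5,-0.2,7.1,0]],
])

```text
time_s: 8.6
ee_pos: [566.3, 57.6, 215.4]
tool_rot: [-3.141, 0.0, 1.533]
ft_force: [4.0, -0.9, -8.2]
width: 8.3
grasp_force: 38.8
```

Call:
drive_tool([
  [[4.9,-0.2,6.8,0],[5,-0.2,6.7,0],[5.5,-0.2,6.4,0],[5.5,-0.2,6.4,0],[6,-0.2,5.9,0],[6,-0.2,5.9,0],[6.4,-0.3,5.5,0],[6.5,-0.3,5.4,0],[6.8,-0.3,4.9,0],[6.8,-0.3,4.9,0],[0,0,0,0],[0,0,0,0],[0,0,0,0],[0,0,0,0],[0,0,0,0]],
])

```text
time_s: 10.1
ee_pos: [624.5, 55.0, 275.9]
tool_rot: [-3.139, -0.001, 1.533]
ft_force: [-11.9, -1.2, 14.0]
width: 8.2
grasp_force: 40.5
```

```bash
python3 - <<'E'
from h import *
s=r.observe();print(s["ee_pos"],s["ft_force"],s["width"],s["grasp_force"])
a=save("side","s4.png");b=save("top","t4.png")
cv2.imwrite("pics/c4.png",cv2.resize(np.vstack([a[100:260,200:420],b[90:250,230:450]])[:,:,::-1],None,fx=1.85,fy=1.85,interpolation=cv2.INTER_CUBIC))
E
```

```text
[624.4988107   54.9982321  275.88679736] [-11.8604017  -1.2036429  13.9869728] 8.219066549584898 40.46963095664978
```

View pics/c4.png

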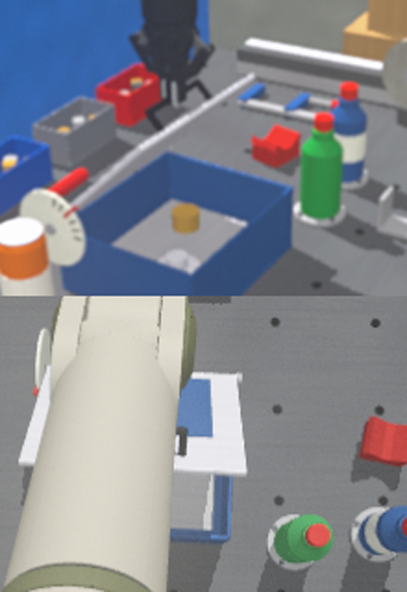

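The lid stands open with the gripper on its bar. In the top view its front corners are at about (363,186) and (241,182); in the side view the far front corner is at about (337,140). I check the angle against those pixels.

```bash
python3 - <<'E'
from h import *
h=np.array([744,50.2,110]);c,s=np.cos(-.04),np.sin(-.04)
ex=np.array([c,s,0]);ey=np.array([-s,c,0]);ez=np.array([0,0,1.])
for a in(.65,.70,.75,.785,.82,.87,.92):
    P=[h+y*ey+(-ex*np.cos(a)+ez*np.sin(a))*240+t*(ex*np.sin(a)+ez*np.cos(a)) for y,t in((-140,8),(140,8),(-140,0),(140,0))]
    print(a,proj("top",P).round(1).tolist(),proj("side",[P[0],P[2]]).round(1).tolist())
E
python3 - <<'E'
import cv2,numpy as np
a=cv2.imread("pics/t4.png")[165:205,325:385];b=cv2.imread("pics/s4.png")[125:165,310:370]
cv2.imwrite("pics/c5.png",cv2.resize(np.hstack([a,b]),None,fx=6,fy=6,interpolation=cv2.INTER_NEAREST))
E
```

```text
0.65 [[362.2, 194.1], [240.7, 188.8], [361.8, 196.5], [241.1, 191.3]] [[343.1, 148.0], [344.7, 150.4]]
0.7 [[362.8, 190.2], [240.2, 184.9], [362.4, 192.8], [240.5, 187.5]] [[340.7, 144.3], [342.3, 146.8]]
0.75 [[363.4, 186.1], [239.7, 180.7], [363.0, 188.8], [240.1, 183.4]] [[338.1, 140.8], [339.8, 143.2]]
0.785 [[363.8, 183.0], [239.4, 177.6], [363.4, 185.9], [239.7, 180.5]] [[336.2, 138.4], [338.0, 140.7]]
0.82 [[364.2, 179.9], [239.2, 174.4], [363.8, 182.8], [239.4, 177.4]] [[334.2, 136.1], [336.1, 138.3]]
0.87 [[364.8, 175.2], [238.8, 169.7], [364.4, 178.3], [239.1, 172.8]] [[331.3, 132.9], [333.3, 135.0]]
0.92 [[365.3, 170.3], [238.5, 164.8], [364.9, 173.6], [238.7, 168.0]] [[328.3, 129.8], [330.3, 131.9]]
```

View pics/c5.png

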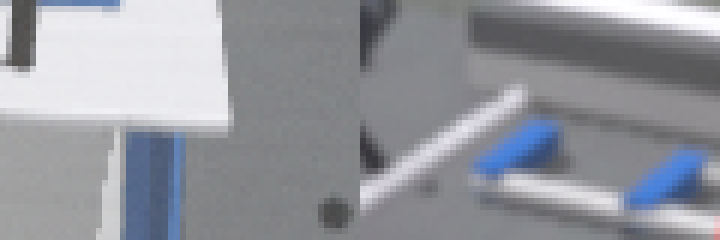

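The measured angle is about 0.77 rad, in range. The lid is held and still, so I hand the job in.

```bash
python3 - <<'E'
from h import *
s=r.observe();print(s["time_s"],s["grasp_force"],np.abs(s["qd"]).max())
print(r.close_job())
E
```

```text
10.2 40.46935200691223 0.0018189006468726687
the job is handed in; nothing more can be done
None
```

I pressed the red cap of the blue canister right down and it sprang back. The gripper now holds the washer lid at about 0.77 rad (44°, measured from the camera images), and I handed the job in at 10.2 s without seeing a verdict.

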